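# Change over the spice jars and the table cruets

## Robot

A 7-joint arm with a two-finger parallel gripper is mounted at the origin on a cart in front of the work surface, level with it; the furniture and walls round the work are solid. World frame = base frame: x ahead of the robot, y to its left, z up, the work surface at z = 0. Lengths are in m, angles in rad, forces in N, time in s.
With the tool pointing down it reaches from about 0.425 to 0.95 m from the base axis. Payload 4.7 kg.
Tool frame: the origin (TCP) lies at the centre of the arm's flange, where the gripper is bolted on; the fingertips stand 182 mm ahead of it and the grasp point (between the pads) lies 164 mm ahead of it; z points along the fingers, y is the line along which they close (so a half turn about z gives the same grasp; the last joint's range is limited). The gripper opens to 87 mm and grips with 3 to 60 N. Pads are 19 mm wide; open, the fingers measure 117 mm over their backs; the gripper's body (75 mm by 190 mm) begins 51 mm behind the grasp point.
Start: joints at [-1.319, 0.469, -0.049, 1.532, 0.024, 1.141, -0.082], TCP at [0.187, 0.649, 0.405] pointing down, gripper open.
Joint ranges: [-2.59, 2.59], [-0.33, 1.99], [-1.39, 1.29], [0.1, 2.45], [-1.04, 4.18], [0.21, 1.99], [-2.66, 2.66]. Speed limits (rad/s): [2.57, 2.57, 3.14, 3.14, 3.14, 3.14, 3.14].

## Interface

Orientations are given as a unit quaternion [x, y, z, w].
In Python, from bench import r, imaging, spotter gives the robot as it stands.
- The arm moves only by the tool drive_tool, never from a script. Its argument "deltas" is a list that holds one entry, the list of rows, each a list of 4 numbers: the shift along the tool's x, y, z in units of 30 mm (1.0 is 30 mm), then the turn about the tool's z in units of 5 degrees (1.0 is 5 degrees). In form: [[[x, y, z, spin], ...]]. A call has 1 to 12 rows; each row shifts and turns the commanded pose from where the row before left it, along the tool's axes as they then stand; what a row does not reach is not made up. A row lasts 1/12 s, in which the tool goes at most 41.7 mm and 7.16 degrees, less where a joint would pass 70% of its speed; a pose out of reach is approached as far as the arm can. A call is refused whole if a number of a shift passes 1 or a number of a turn 1, either way. A call with a gripper value outside its range is refused whole. "fingers" is the finger opening in mm, from 0 to 87, set as the call begins (left out, the last holds). The fingers move at their own pace and stop on an object; "squeeze" is the grip in N (left out, the last holds). Time passes only in rows, so rows that do not move let the fingers close. It gives the time, the measured TCP pose, the force, the opening and the grip force at its end, in the units of the state.
- r.get_state(): the state, without advancing time (a new reading comes with each control period).
- imaging.grab_frame(name): name is "scene" or "top" or "wrist"; returns a dict with "color" (384x512x3 uint8, blue, green, red), "mtx" (3x3 intrinsics, pixels), "camera_from_world" (4x4, takes a point from world to camera coordinates). Camera axes: x right, y down, z forward; pixel columns grow to the right and rows downward; lengths in m; the calibration is good to about 2 mm. The wrist camera is an equidistant fisheye: a pixel r from the principal point sees the ray r / f radians off the axis. A picture is of the moment at which its call begins. There is no depth.
- r.close_job(): hands the job in; it is judged then, once.
Trained networks look in the newest picture that a camera, given by its name, has taken for a name from the list of things; names that differ only in an ending like _2 or _b are one class to them, and where a whole thing is asked for, a point or a joint stands for the part that bears it (a point fixed in the world has none). Each returns a list of dicts, best first, with "score" (0 to 1); they miss things now and then, are a little off and sometimes report something else, mostly with a low value. They report only what shows in the picture. A call takes as long as a camera call. They do not tell look-alikes from the thing itself.
- spotter.recognise(name, camera): "position" ([column, row] in pixels, amid what is visible of it).
The state is a dict: "t": time; "joints": joint angles; "qvel": joint speeds; "joint_torque": joint torques, N m; "eef_pos": TCP position; "orientation": TCP orientation; "force": force on the tool from outside, world axes, zero at the start; "torque": the same for the moment, N m; "grip_width": opening from 0.0 (shut) to 1.0 (fully open); "finger_force": force on a finger pad.
Only numpy, scipy, OpenCV 4.12 (cv2) and the standard library are available. Lean on these libraries where they do the work, as an engineer would, in place of code of your own. Each camera call takes 0.05 s, during which the arm holds its last target. There are 200 camera calls.

## Task

Whoever cleared up put the salt shaker and the pepper mill into the wooden spice rack and the two spice jars into the steel cruet stand that goes to the table. Change them over: both spice jars into the rack, salt and pepper into the cruet stand, one in each place (either of the two), standing right down on its floor. All four places are taken, so park something on a free bit of worktop on the way; keep all four upright, set them down rather than drop them, and leave the small glass, the lemon and the tin where they are.

Things in the scene. Friction and masses are not known exactly. Their poses are not given: they have to be found in the camera images.
- spice_rack: Pale wooden spice rack, fixed, 96 (x) x 202 (y) mm: two boards, one above the other, between end cheeks 64 mm high at y = +-96 mm. The upper board (top at z = 46 mm) has two round holes, 61 mm wide, centred at x = 0, y = -50 and +50 mm; a jar goes through and stands on the lower board, top at z = 12 mm. Origin: centre of the underside, z up, y along the row.
- cruet_stand: Bright steel table cruet stand, fixed, a plate 70 (x) x 214 (y) mm with two round cups centred at x = 0, y = -50 and +50 mm: floor at z = 12 mm, 60 mm wide inside, flaring to 67 mm at the rim (z = 34 mm). Between them, at the origin, an 8 mm rod with a carrying loop, 42 mm wide in x, 6 mm in y, top at z = 119 mm. Origin: centre of the underside, z up, y along the row.
- spice_jar_dark: Spice jar, round, 43 mm diameter, 96 mm high, loose, about 0.1 kg, with a dark brown cap (the top 21 mm). Can be gripped anywhere round its straight sides or cap. Origin: centre of its foot, z up. At the start it stands in a cup of the cruet stand.
- spice_jar_yellow: Spice jar, round, 42 mm diameter, 96 mm high, loose, about 0.1 kg, with a yellow cap (the top 20 mm). Can be gripped anywhere round its straight sides or cap. Origin: centre of its foot, z up. At the start it stands in a cup of the cruet stand.
- salt: Salt shaker, round, clear with a grey domed top, 44 mm diameter, 90 mm high, loose, about 0.1 kg; a belly of 44 mm at 30 mm above the foot, narrowing upward; grip the top, 34 mm wide from 66 to 80 mm above the foot. Origin: centre of its foot, z up. At the start it stands in a hole of the wooden rack.
- pepper_mill: Pepper mill of dark turned wood with a small steel button on top, round, 44 mm diameter at the foot, 111 mm high, loose, about 0.16 kg. It has a straight waist of 36 mm diameter from 30 to 72 mm above the foot (grip it there) and a wider shoulder and head, up to 41 mm, above. Origin: centre of its foot, z up. At the start it stands in a hole of the wooden rack.
- drinking_glass: Small clear glass standing upside down on the worktop, 48 mm diameter, 61 mm high, loose; to be left alone. Origin: centre of its underside. (Apart from the things listed here the worktop is clear from x = 0.45 to 0.68 m, y = -0.25 to 0.27 m; other equipment, up to 0.25 m high, stands behind and to the right of that.)
- lemon: Lemon lying on the worktop, 78 mm long (its x), 55 mm wide, 56 mm high, loose; to be left alone. Origin: below its middle, on the worktop at the start.
- tuna_tin: Flat round tin, 86 mm diameter, 40 mm high, loose; to be left alone. Origin: centre of its underside.
Not all that is in view belongs to the job. There is more than one size of the spice_jar_yellow; the job needs the smallest.

How it is judged:
By the outcome, as a careful person would: the job done as asked, in the order asked, and still so for the second after the job is handed in, with the robot touching nothing.
It also fails if it takes over 109 s, if anything falls off the work surface, if the arm or the gripper's body presses on something with over 40 N, if the wrist force passes 120 N, or if a joint passes its speed limit or range.

## Working session

There is one attempt and no reset: what is moved stays moved. The work goes in short steps, Python scripts to look and compute and a tool call to move; the robot and the scene stay as the last step left them, time stands still between calls to the robot, and variables do not carry over. Pictures are saved under pics/ and viewed, at most 14 in all, crops included, and the job is handed in when it is done.

Besides the shell and the picture viewer there is one more tool, called as a command line: name --argument value ..., lists and objects as JSON in quotes. drive_tool: Moves the arm, as the interface text tells. Its arguments: {"type":"object","properties":{"deltas":{"type":"array"},"fingers":{"type":"number"},"squeeze":{"type":"number"}},"required":["deltas"]}

```bash
mkdir -p pics; ls
python3 - <<'E'
from bench import r, imaging, spotter
import cv2,numpy as np
s=r.get_state(); print({k:np.round(v,3).tolist() for k,v in s.items()})
for c in ("scene","top"):
    f=imaging.grab_frame(c); cv2.imwrite(f"pics/{c}0.png",f["color"]); np.savez(f"{c}.npz",K=f["mtx"],T=f["camera_from_world"])
    T=f["camera_from_world"]; print(c,np.round(f["mtx"],1).tolist(),np.round(-T[:3,:3].T@T[:3,3],3),np.round(T[:3,:3],2).tolist())
    for n in "spice_rack cruet_stand spice_jar_dark spice_jar_yellow salt pepper_mill drinking_glass lemon tuna_tin".split():
        print(n,[(np.round(d["position"]).tolist(),round(d["score"],2)) for d in spotter.recognise(n,c)][:5])
E
```

```text
pics
{'t': 0.0, 'joints': [-1.319, 0.469, -0.049, 1.534, 0.024, 1.141, -0.082], 'qvel': [0.002, 0.0, -0.0, 0.001, 0.001, -0.002, 0.0], 'joint_torque': [0.001, -50.798, -0.081, -23.615, -0.062, 0.038, 0.0], 'eef_pos': [0.187, 0.648, 0.404], 'orientation': [0.14, 0.99, -0.001, -0.0], 'force': [0.061, -0.693, 0.433], 'torque': [0.013, 0.021, 0.041], 'finger_force': 0.0, 'grip_width': 1.002}
scene [[385.1, 0.0, 254.1], [0.0, 385.1, 191.3], [0.0, 0.0, 1.0]] [0.159 0.629 0.51 ] [[-0.86, -0.51, -0.0], [-0.28, 0.47, -0.84], [0.43, -0.72, -0.55]]
spice_rack [([297.0, 179.0], 0.68)]
cruet_stand [([222.0, 259.0], 0.76)]
spice_jar_dark [([230.0, 209.0], 0.76)]
spice_jar_yellow [([273.0, 235.0], 0.82), ([252.0, 288.0], 0.62), ([228.0, 207.0], 0.45)]
salt [([305.0, 146.0], 0.51)]
pepper_mill [([293.0, 160.0], 0.87)]
drinking_glass [([153.0, 213.0], 0.72)]
lemon [([239.0, 148.0], 0.87)]
tuna_tin [([318.0, 223.0], 0.68)]
top [[383.7, 0.0, 257.0], [0.0, 383.7, 198.0], [0.0, 0.0, 1.0]] [0.451 0.015 1.   ] [[0.03, -1.0, -0.01], [-1.0, -0.03, -0.08], [0.08, 0.02, -1.0]]
spice_rack [([327.0, 213.0], 0.64)]
cruet_stand [([202.0, 204.0], 0.77), ([306.0, 214.0], 0.68)]
spice_jar_dark [([218.0, 199.0], 0.7)]
spice_jar_yellow [([150.0, 258.0], 0.84), ([178.0, 202.0], 0.65), ([193.0, 247.0], 0.62)]
salt [([346.0, 207.0], 0.64)]
pepper_mill [([307.0, 214.0], 0.79)]
drinking_glass []
lemon [([330.0, 138.0], 0.76)]
tuna_tin [([256.0, 260.0], 0.7)]
```

View pics/scene0.png

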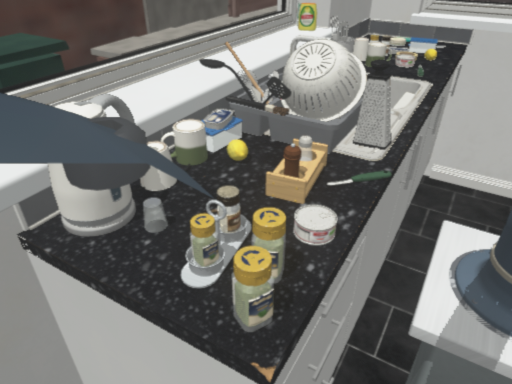

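View pics/top0.png

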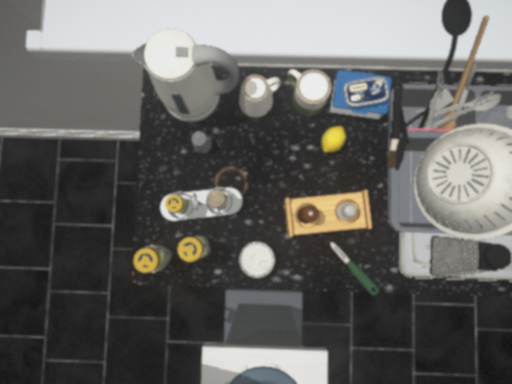

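The scene view shows the small yellow jar in the stand at (205,240), the dark jar in the stand at (229,210), pepper at (292,160) and salt at (305,147) in the rack. Two bigger yellow jars stand loose at (269,240) and (253,288), so they are look-alikes to reject. The top view shows the yellow jar in the stand at (178,203), the dark one at (217,200), the look-alikes at (193,248) and (151,259), pepper at (308,214) and salt at (347,210). Next I'll take one close crop and measure by triangulation.

```bash
cat > h.py <<'E'
import numpy as np,cv2
C={c:np.load(f"{c}.npz") for c in ("scene","top")}
def ray(c,uv):
    K,T=C[c]["K"],C[c]["T"]; R=T[:3,:3]; d=R.T@np.linalg.inv(K)@[uv[0],uv[1],1]; return -R.T@T[:3,3],d
def at(c,uv,z):
    o,d=ray(c,uv); return np.round((o+d*(z-o[2])/d[2])[:2],4)
def proj(c,p):
    K,T=C[c]["K"],C[c]["T"]; q=K@(T[:3,:3]@np.asarray(p)+T[:3,3]); return np.round(q[:2]/q[2],1)
E
python3 - <<'E'
from h import *
t=cv2.imread("pics/top0.png"); s=cv2.imread("pics/scene0.png")
a=cv2.resize(t[170:275,140:380],None,fx=3.3,fy=3.3,interpolation=cv2.INTER_CUBIC)
b=cv2.resize(s[130:280,180:335],None,fx=1.65,fy=1.65,interpolation=cv2.INTER_CUBIC)
im=np.zeros((600,800,3),np.uint8); im[:a.shape[0],:a.shape[1]]=a[:,:800]; im[350:598,:b.shape[1]]=b[:248]
cv2.imwrite("pics/crop.png",im)
print("rack seg")
hsv=cv2.cvtColor(t,cv2.COLOR_BGR2HSV)
m=cv2.inRange(hsv,(8,70,90),(25,255,255)); m[:185]=0;m[240:]=0;m[:,:278]=0;m[:,378:]=0
print(cv2.minAreaRect(cv2.findNonZero(m)))
m=cv2.inRange(hsv,(0,0,110),(180,70,255)); m[:180]=0;m[225:]=0;m[:,:155]=0;m[:,248:]=0
print(cv2.minAreaRect(cv2.findNonZero(m)))
for n,uv,z in (("yel",(178,202),.105),("dark",(217.5,199.5),.105),("pep",(308,214),.12),("salt",(347,208),.1),("glass",(201,140),.06),("lemon",(333,138),.03),("tin",(257,260),.04),("big1",(193,248),.1),("big2",(151,259),.1)):
    print(n,at("top",uv,z))
E
```

```text
rack seg
((327.7318115234375, 212.9765167236328), (40.40096664428711, 86.26765441894531), 84.21761322021484)
((203.14512634277344, 203.6152801513672), (88.1921615600586, 35.59683609008789), 0.7638983726501465)
yel [0.5087 0.215 ]
dark [0.5173 0.1225]
pep [ 0.4891 -0.088 ]
salt [ 0.5067 -0.1811]
glass [0.6682 0.1749]
lemon [ 0.6896 -0.1586]
tin [0.3748 0.0264]
big1 [0.4025 0.1759]
big2 [0.374  0.2729]
```

View pics/crop.png

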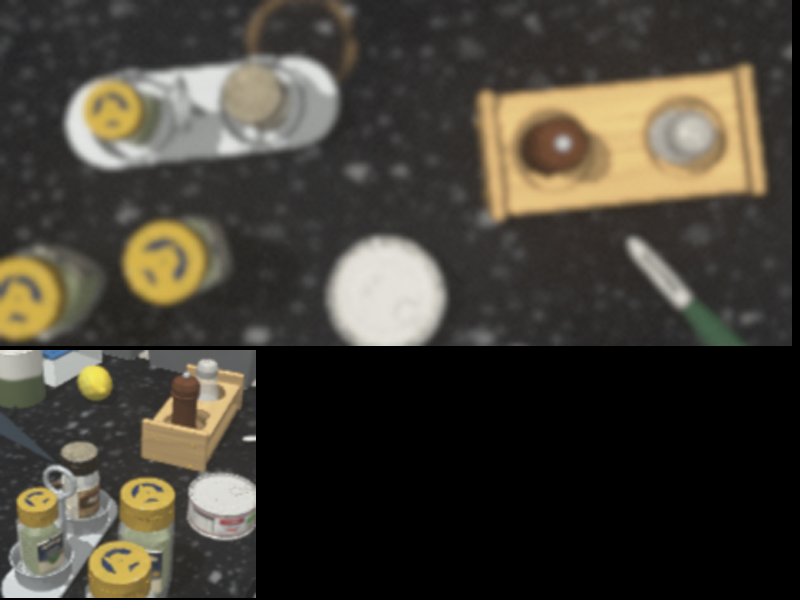

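The crop shows, in crop pixels, the small yellow cap at (113,110), the dark jar at (252,95), the pepper button at (563,143) and the salt dome at (690,130). The big jars at (165,262) and (20,298) are the rejected look-alikes, so the yellow jar in the stand is the right one.

Run:
```python
from h import *
from scipy.optimize import least_squares
P=lambda x,y:(x/3.3+140,y/3.3+170)
S=lambda x,y:(x/1.65+180,(y-350)/1.65+130)
obs={"yel":(P(113,110),S(39,497),.108),"dark":(P(252,95),S(80,453),.108),"pep":(P(563,143),S(187,375),.122),"salt":(P(693,130),S(207,363),.102)}
for n,(a,b,z) in obs.items():
    (o,d),(q,e)=ray("top",a),ray("scene",b)
    A=np.c_[d,-e]; k=np.linalg.lstsq(A,q-o,rcond=None)[0]; p1=o+k[0]*d;p2=q+k[1]*e
    print(n,"top@z",at("top",a,z),"scene@z",at("scene",b,z),"tri",np.round((p1+p2)/2,3),"gap",round(np.linalg.norm(p1-p2)*1e3,1))
c=[at("top",P(*u),.064) for u in ((480,92),(500,218),(750,66),(766,193))]
print("rack corners",c,"centre",np.mean(c,0)); v=(c[0]+c[1]-c[2]-c[3])/2; print("row dir deg from +y",np.degrees(np.arctan2(-v[0],v[1])),np.linalg.norm(v))
l,r_=at("top",P(66,128),.006),at("top",P(340,97),.006); v=l-r_
print("stand centre",(l+r_)/2,np.degrees(np.arctan2(-v[0],v[1])),np.linalg.norm(v))
m=[at("top",P(*u),.006) for u in ((110,72),(290,57),(115,169),(290,149))]; print(m)
for n,u in (("cupdark",(262,103)),("cupyel",(125,118))): print(n,at("top",P(*u),.034))
for n,u in (("holepep",(565,150)),("holesalt",(686,136))): print(n,at("top",P(*u),.046))
```

```text
yel top@z [0.5051 0.223 ] scene@z [0.5063 0.2192] tri [0.505 0.222 0.111] gap 1.0
dark top@z [0.5187 0.1248] scene@z [0.5167 0.1277] tri [0.519 0.125 0.106] gap 0.3
pep top@z [ 0.4907 -0.0937] scene@z [ 0.488  -0.0921] tri [ 0.49  -0.094  0.121] gap 1.8
salt top@z [ 0.5035 -0.1877] scene@z [ 0.497 -0.181] tri [ 0.502 -0.189  0.097] gap 3.3
rack corners [array([ 0.5293, -0.0388]), array([ 0.4368, -0.0557]), array([ 0.5544, -0.2378]), array([ 0.4611, -0.2502])] centre [ 0.4954   -0.145625]
row dir deg from +y 7.155479480194141 0.19829435821525532
stand centre [0.51145 0.17555] 8.167355781619634 0.21750609186871067
[array([0.5414, 0.2505]), array([0.5575, 0.1085]), array([0.465 , 0.2429]), array([0.4848, 0.1058])]
cupdark [0.5184 0.126 ]
cupyel [0.5038 0.2307]
holepep [ 0.4889 -0.1047]
holesalt [ 0.5022 -0.1952]
```

Run:
```python
from h import *
P=lambda x,y:(x/3.3+140,y/3.3+170)
S=lambda x,y:(x/1.65+180,(y-350)/1.65+130)
for n,a,b in (("big1",P(165,262),S(147,491)),("big2",P(22,299),S(120,562))):
    (o,d),(q,e)=ray("top",a),ray("scene",b)
    k=np.linalg.lstsq(np.c_[d,-e],q-o,rcond=None)[0]; print(n,o+k[0]*d,q+k[1]*e)
```

```text
big1 [0.40078032 0.17730629 0.12935343] [0.40099407 0.17741427 0.12936126]
big2 [0.37228154 0.27528334 0.12540951] [0.37322768 0.27578685 0.12547433]
```

drive_tool --deltas '[[[0,-1,0,1],[0,-1,0,1],[0,-1,0,1],[0,-1,0,1],[0,-1,0,1],[0,-1,0,1]]]' --fingers 70

```text
t: 1.5
eef_pos: [0.1017, 0.4907, 0.4049]
orientation: [0.394, 0.919, 0.0, 0.0]
force: [-0.5, -0.3, 0.2]
grip_width: 0.806
finger_force: 0.0
```

```bash
cat >> h.py <<'E'
def plan(*wps):
    """waypoints (x,y,z_grasp,yaw_deg of tool y): total shift in tool units from the present pose, per leg (turn first)"""
    from bench import r
    s=r.get_state(); p=np.array(s["eef_pos"])-[0,0,.164]; q=s["orientation"]; yaw=np.degrees(np.arctan2(q[1]**2-q[0]**2,2*q[0]*q[1]))
    print("grasp",np.round(p,4),"yaw",round(yaw,1),"joints",np.round(s["joints"],2),"t",round(s["t"],1))
    for x,y,z,w in wps:
        a=np.radians(w); d=np.array([x,y,z])-p; t=np.array([-np.sin(a)*d[0]+np.cos(a)*d[1],np.cos(a)*d[0]+np.sin(a)*d[1],-d[2]])/.03
        print("turn",round((yaw-w)/5,2),"then tool shift",np.round(t,2)); p=np.array([x,y,z]); yaw=w
E
python3 -c "
from h import *
plan((.1017,.4907,.24,7.5),(.45,.15,.24,7.5),(.502,-.19,.18,7.5),(.502,-.19,.087,7.5))"
```

```text
grasp [0.1017 0.4907 0.2409] yaw 43.6 joints [-1.46  0.18  0.01  1.94 -0.    1.02 -0.69] t 1.5
turn 7.22 then tool shift [ 0.   -0.    0.03]
turn 0.0 then tool shift [-12.77  10.03  -0.  ]
turn 0.0 then tool shift [-11.46   0.24   2.  ]
turn 0.0 then tool shift [0.  0.  3.1]
```

drive_tool --deltas '[[[0,0,0,1],[0,0,0,1],[0,0,0,1],[0,0,0,1],[0,0,0,1],[0,0,0,1],[0,0,0,1],[0,0,0,0]]]'

```text
t: 2.17
eef_pos: [0.1018, 0.4923, 0.4049]
orientation: [0.651, 0.759, 0.0, -0.0]
force: [-0.3, 0.4, -0.3]
grip_width: 0.804
finger_force: 0.0
```

drive_tool --deltas '[[[-0.4,0.9,0,0],[-0.5,0.9,0,0],[-0.5,0.9,0,0],[-0.5,0.9,0,0],[-0.8,0.5,0,0],[-0.9,0.5,0,0],[-0.9,0.5,0,0],[-0.9,0.5,0,0],[-0.9,0.5,0,0],[-0.9,0.5,0,0],[-0.9,0.5,0,0],[-0.9,0.5,0,0]]]'

```text
t: 3.17
eef_pos: [0.3696, 0.2595, 0.4051]
orientation: [0.649, 0.761, 0.0, -0.0]
force: [-0.3, 1.0, 0.7]
grip_width: 0.803
finger_force: 0.0
```

drive_tool --deltas '[[[-0.9,0.5,0,0],[-0.9,0.5,0,0],[-0.9,0.5,0,0],[-0.9,0.5,0,0],[-0.9,0,0.2,0],[-0.9,0,0.2,0],[-0.9,0,0.2,0],[-0.9,0,0.2,0],[-0.9,0,0.2,0],[-0.9,0,0.2,0],[-0.7,0,0.2,0.2],[0,0,0,0]]]'

```text
t: 4.17
eef_pos: [0.4731, -0.0217, 0.3622]
orientation: [0.659, 0.752, -0.001, 0.001]
force: [-0.1, -0.3, -0.3]
grip_width: 0.806
finger_force: 0.0
```

```bash
python3 -c "
from h import *
plan((.502,-.19,.18,7.5),(.502,-.19,.087,7.5))"
```

```text
grasp [ 0.4731 -0.0217  0.1982] yaw 7.6 joints [-0.57  0.2   0.6   2.07 -0.14  0.91  0.25] t 4.2
turn 0.02 then tool shift [-5.69  0.22  0.61]
turn 0.0 then tool shift [0.  0.  3.1]
```

drive_tool --deltas '[[[-0.9,0,0.1,0],[-0.9,0,0.1,0],[-0.9,0,0.1,0],[-0.9,0,0.1,0],[-0.9,0.1,0.1,0],[-0.7,0.1,0.1,0],[-0.5,0,0,0],[0,0,0,0],[0,0,0,0]]]' --fingers 60

```text
t: 4.92
eef_pos: [0.5028, -0.1858, 0.3446]
orientation: [0.656, 0.754, 0.0, -0.0]
force: [-1.2, 0.5, 0.1]
grip_width: 0.691
finger_force: 0.0
```

```bash
cat >> h.py <<'E'
def wray(f,uv):
    K,T=f["mtx"],f["camera_from_world"]; a=np.array([(uv[0]-K[0,2])/K[0,0],(uv[1]-K[1,2])/K[1,1]]); t=np.linalg.norm(a)
    d=np.r_[a/t*np.sin(t),np.cos(t)] if t>0 else np.array([0,0,1.]); R=T[:3,:3]; return -R.T@T[:3,3],R.T@d
def wat(f,uv,z):
    o,d=wray(f,uv); return np.round((o+d*(z-o[2])/d[2])[:2],4)
def wproj(f,p):
    K,T=f["mtx"],f["camera_from_world"]; c=T[:3,:3]@np.asarray(p)+T[:3,3]; n=np.linalg.norm(c[:2]); t=np.arctan2(n,c[2]); return np.round(K[:2,2]+K[0,0]*t*c[:2]/n,1)
E
python3 - <<'E'
from h import *
from bench import imaging
f=imaging.grab_frame("wrist"); im=f["color"].copy(); np.savez("w1.npz",**f)
for p in ((.502,-.19,.1),(.489,-.096,.123),(.502,-.195,.046),(.489,-.096,.046)):
    u=wproj(f,p); print(p,u); cv2.drawMarker(im,tuple(int(v) for v in u),(0,0,255),0,12,1)
cv2.imwrite("pics/w1.png",cv2.resize(im,None,fx=1.5,fy=1.5,interpolation=cv2.INTER_CUBIC)); plan((.502,-.19,.087,7.5))
T=f["camera_from_world"]; print(-T[:3,:3].T@T[:3,3])
E
```

```text
(0.502, -0.19, 0.1) [256.9 209.8]
(0.489, -0.096, 0.123) [256.8  83.8]
(0.502, -0.195, 0.046) [256.5 197.9]
(0.489, -0.096, 0.046) [257.2  93.4]
grasp [ 0.5029 -0.1848  0.1806] yaw 8.0 joints [-0.23  0.35  0.64  1.96 -0.26  0.92  0.68] t 5.0
turn 0.1 then tool shift [-0.17 -0.05  3.12]
[ 0.49328052 -0.11940011  0.32478145]
```

View pics/w1.png

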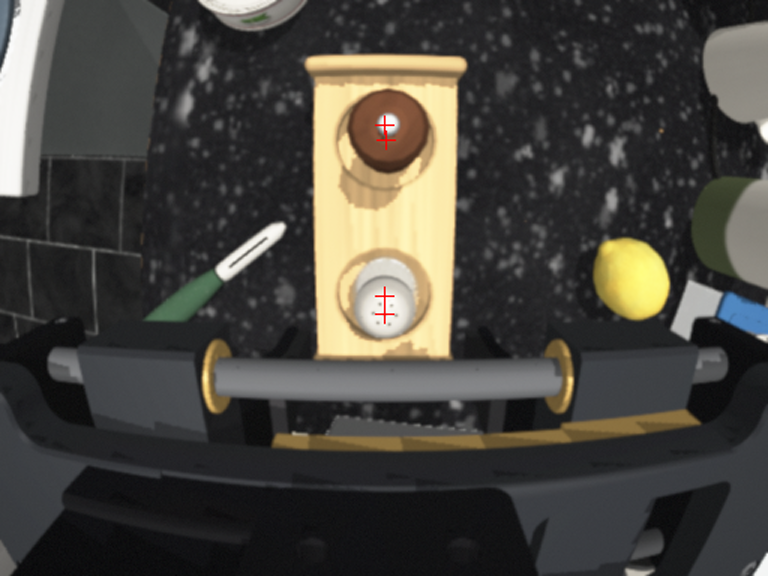

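The wrist view shows the salt dome at (384,308) and the pepper button at (387,125) in the 1.5x picture. Both lie within about 2 mm of my marks, so I'll go down on the salt.

drive_tool --deltas '[[[-0.1,0,0.5,0],[0,0,0.6,0],[0,0,0.6,0],[0,0,0.6,0],[0,0,0.5,0],[0,0,0.3,0],[0,0,0,0],[0,0,0,0]]]'

```text
t: 5.63
eef_pos: [0.5034, -0.188, 0.2518]
orientation: [0.656, 0.755, 0.0, -0.0]
force: [-1.0, -0.9, 1.3]
grip_width: 0.69
finger_force: 0.0
```

drive_tool --deltas '[[[0,0,0,0],[0,0,0,0],[0,0,0,0],[0,0,0,0],[0,0,0,0],[0,0,0,0]]]' --fingers 20 --squeeze 15

```text
t: 6.13
eef_pos: [0.5032, -0.1889, 0.252]
orientation: [0.657, 0.754, 0.0, 0.0]
force: [-0.2, 0.0, 1.8]
grip_width: 0.383
finger_force: 14.6
```

drive_tool --deltas '[[[0,0,-0.3,0],[0,0,-0.6,0],[0,0,-0.6,0],[0,0,-0.6,0],[0,0,-0.6,0],[0,0,-0.6,0],[0,0,-0.6,0],[0,0,-0.4,0],[0,0,-0.2,0],[0.4,0.1,0,0],[0.6,0.2,0,0],[0.8,0.2,0,0]]]'

```text
t: 7.13
eef_pos: [0.5101, -0.1342, 0.3866]
orientation: [0.658, 0.753, -0.0, 0.0]
force: [0.9, 0.8, -0.9]
grip_width: 0.384
finger_force: 14.5
```

drive_tool --deltas '[[[0.8,0.2,0,0],[0.8,0.2,0,0],[0.8,0.2,0,0],[0.8,0.2,0,0],[0.7,0.1,0,0],[0.5,0.1,0,0],[0.3,0,0,0],[0,0,0.4,0],[0,0,0.6,0],[0,0,0.6,0],[0,0,0.6,0],[0,0,0.6,0]]]'

```text
t: 8.13
eef_pos: [0.5205, 0.0099, 0.3017]
orientation: [0.657, 0.754, -0.0, -0.0]
force: [1.0, 0.9, -1.1]
grip_width: 0.385
finger_force: 14.5
```

```bash
python3 -c "
from h import *
plan((.52,.01,.0762,7.5))"
```

```text
grasp [0.5205 0.0099 0.1377] yaw 7.9 joints [-0.54  0.37  0.55  2.03 -0.27  0.81  0.3 ] t 8.1
turn 0.07 then tool shift [ 0.01 -0.02  2.05]
```

drive_tool --deltas '[[[0,0,0.6,0],[0,0,0.5,0],[0,0,0.4,0],[0,0,0.2,0],[0,0,0.15,0],[0,0,0.1,0],[0,0,0.05,0],[0,0,0,0],[0,0,0,0]]]'

```text
t: 8.88
eef_pos: [0.5211, 0.0105, 0.2432]
orientation: [0.657, 0.754, 0.0, 0.0]
force: [0.8, 0.1, -0.2]
grip_width: 0.384
finger_force: 14.5
```

drive_tool --deltas '[[[0,0,0.05,0],[0,0,0.05,0],[0,0,0.03,0],[0,0,0,0]]]'

```text
t: 9.22
eef_pos: [0.5213, 0.0104, 0.2399]
orientation: [0.657, 0.754, 0.001, -0.0]
force: [-2.9, 0.3, 7.8]
grip_width: 0.383
finger_force: 15.0
```

Contact at the expected height, so I'll release, rise and head for the dark jar.

drive_tool --deltas '[[[0,0,0,0],[0,0,0,0],[0,0,0,0],[0,0,0,0],[0,0,-0.3,0],[0,0,-0.6,0],[0,0,-0.8,0],[0,0,-0.8,0],[0,0,-0.6,0],[0,0,-0.2,0],[0,0,0,0]]]' --fingers 60

```text
t: 10.13
eef_pos: [0.5213, 0.0104, 0.3396]
orientation: [0.657, 0.754, 0.002, 0.001]
force: [-0.5, 0.1, -0.3]
grip_width: 0.689
finger_force: 0.0
```

```bash
python3 -c "
from h import *
plan((.518,.126,.19,7.5),(.518,.126,.093,7.5))"
```

```text
grasp [0.5213 0.0104 0.1756] yaw 7.9 joints [-0.57  0.32  0.58  1.99 -0.23  0.89  0.27] t 10.1
turn 0.08 then tool shift [ 3.84  0.39 -0.48]
turn 0.0 then tool shift [0.   0.   3.23]
```

drive_tool --deltas '[[[0.4,0,-0.1,0],[0.7,0.1,-0.2,0],[0.8,0.1,-0.2,0],[0.8,0.1,0,0],[0.7,0.1,0,0],[0.4,0,0,0],[0,0,0,0],[0,0,0,0]]]'

```text
t: 10.8
eef_pos: [0.5167, 0.1248, 0.3519]
orientation: [0.656, 0.754, -0.001, -0.0]
force: [-0.0, -0.5, 0.5]
grip_width: 0.687
finger_force: 0.0
```

Run:
```python
from h import *
from bench import imaging
f=imaging.grab_frame("wrist"); im=f["color"].copy(); np.savez("w2.npz",**f)
for p in ((.5185,.126,.108),(.5045,.225,.108),(.5185,.126,.034),(.5045,.225,.034),(.5115,.1755,.119)):
    u=wproj(f,p); print(p,u); cv2.drawMarker(im,tuple(int(v) for v in u),(0,0,255),0,12,1)
cv2.imwrite("pics/w2.png",cv2.resize(im,None,fx=1.5,fy=1.5,interpolation=cv2.INTER_CUBIC)); plan((.5185,.126,.093,7.5))
```

```text
(0.5185, 0.126, 0.108) [261.7 203.4]
(0.5045, 0.225, 0.108) [261.6  73.4]
(0.5185, 0.126, 0.034) [261. 183.]
(0.5045, 0.225, 0.034) [260.9  84.4]
(0.5115, 0.1755, 0.119) [261.9 140.5]
grasp [0.5169 0.1238 0.1882] yaw 7.8 joints [-0.76  0.32  0.55  1.96 -0.2   0.92  0.03] t 10.8
turn 0.07 then tool shift [0.07 0.06 3.17]
```

View pics/w2.png

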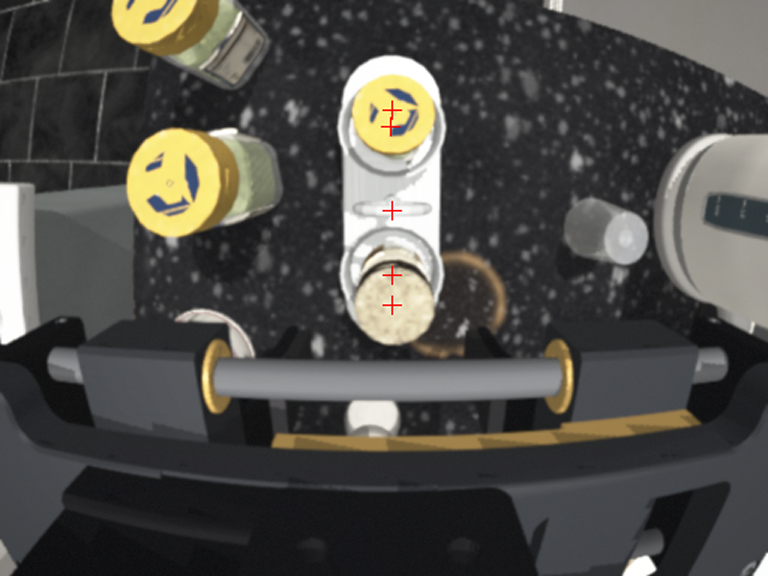

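The dark cap at (394,306) and the yellow cap at (394,115) lie on my marks, and the parked salt stands upright at (372,418). Going down on the dark jar.

drive_tool --deltas '[[[0.1,0.1,0.5,0],[0,0,0.6,0],[0,0,0.6,0],[0,0,0.6,0],[0,0,0.5,0],[0,0,0.3,0],[0,0,0.1,0],[0,0,0,0],[0,0,0,0]]]'

```text
t: 11.6
eef_pos: [0.5201, 0.1278, 0.2574]
orientation: [0.657, 0.754, 0.0, 0.0]
force: [-0.7, -0.1, 0.2]
grip_width: 0.689
finger_force: 0.0
```

drive_tool --deltas '[[[0,0,0,0],[0,0,0,0],[0,0,0,0],[0,0,0,0],[0,0,0,0],[0,0,0,0]]]' --fingers 25

```text
t: 12.1
eef_pos: [0.5198, 0.1285, 0.2573]
orientation: [0.657, 0.754, 0.0, 0.0]
force: [-1.5, 0.5, 3.9]
grip_width: 0.488
finger_force: 15.0
```

drive_tool --deltas '[[[0,0,-0.3,0],[0,0,-0.6,0],[0,0,-0.6,0],[0,0,-0.6,0],[0,0,-0.6,0],[0,0,-0.6,0],[0,0,-0.6,0],[0,0,-0.4,0],[0,0,-0.2,0],[0,0,0,0]]]'

```text
t: 12.93
eef_pos: [0.5199, 0.1283, 0.3933]
orientation: [0.657, 0.754, 0.001, 0.0]
force: [-0.2, 0.2, -0.7]
grip_width: 0.484
finger_force: 15.0
```

```bash
python3 -c "
from h import *
plan((.502,-.194,.228,7.5),(.502,-.194,.093,7.5))"
```

```text
grasp [0.5199 0.1283 0.2293] yaw 7.9 joints [-0.78  0.27  0.56  1.9  -0.17  1.01 -0.01] t 12.9
turn 0.08 then tool shift [-10.57  -1.99   0.04]
turn 0.0 then tool shift [0.  0.  4.5]
```

drive_tool --deltas '[[[-0.4,-0.1,0,0],[-0.7,-0.1,0,0],[-0.9,-0.2,0,0],[-0.9,-0.2,0,0],[-0.9,-0.2,0,0],[-0.9,-0.2,0,0],[-0.9,-0.2,0,0],[-0.9,-0.2,0,0],[-0.9,-0.2,0,0],[-0.9,-0.1,0,0],[-0.9,-0.1,0,0],[-0.7,-0.1,0,0]]]'

```text
t: 13.93
eef_pos: [0.5027, -0.1765, 0.3907]
orientation: [0.658, 0.753, -0.001, -0.001]
force: [0.6, -0.4, -0.5]
grip_width: 0.486
finger_force: 15.0
```

drive_tool --deltas '[[[-0.4,-0.1,0,0],[-0.2,0,0,0],[0,0,0.4,0],[0,0,0.6,0],[0,0,0.5,0],[0,0,0.3,0],[0,0,0,0],[0,0,0,0]]]'

```text
t: 14.6
eef_pos: [0.5035, -0.1911, 0.337]
orientation: [0.656, 0.755, -0.0, -0.001]
force: [-0.0, 0.2, -1.0]
grip_width: 0.487
finger_force: 15.0
```

Run:
```python
from h import *
from bench import imaging
plan((.502,-.194,.094,7.5))
f=imaging.grab_frame("wrist"); im=f["color"].copy()
for p in ((.502,-.194,.046),):
    u=wproj(f,p); print(p,u); cv2.drawMarker(im,tuple(int(v) for v in u),(0,0,255),0,12,1)
cv2.imwrite("pics/w3.png",cv2.resize(im[50:270,130:380],None,fx=2.4,fy=2.4,interpolation=cv2.INTER_CUBIC))
```

```text
grasp [ 0.5035 -0.1911  0.173 ] yaw 8.0 joints [-0.24  0.37  0.67  1.96 -0.29  0.91  0.71] t 14.6
turn 0.09 then tool shift [-0.09 -0.06  2.63]
(0.502, -0.194, 0.046) [257.  193.5]
```

View pics/w3.png

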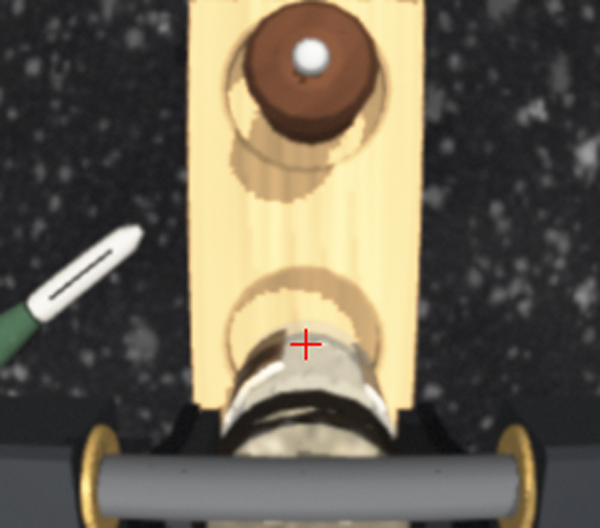

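The jar (column 307) is over the hole, whose centre is at about (306,340) in the crop. Lowering it.

drive_tool --deltas '[[[-0.1,-0.05,0.4,0],[0,0,0.5,0],[0,0,0.5,0],[0,0,0.4,0],[0,0,0.3,0],[0,0,0.2,0],[0,0,0.15,0],[0,0,0.05,0],[0,0,0,0],[0,0,0,0]]]'

```text
t: 15.48
eef_pos: [0.5027, -0.1952, 0.2632]
orientation: [0.657, 0.754, 0.0, 0.0]
force: [0.2, 0.5, -1.0]
grip_width: 0.491
finger_force: 15.0
```

drive_tool --deltas '[[[0,0,0.05,0],[0,0,0.05,0],[0,0,0,0]]]'

```text
t: 15.73
eef_pos: [0.5025, -0.1949, 0.2598]
orientation: [0.657, 0.754, 0.0, -0.0]
force: [-0.8, 1.0, -1.0]
grip_width: 0.487
finger_force: 15.0
```

drive_tool --deltas '[[[0,0,0.05,0],[0,0,0.05,0],[0,0,0.02,0],[0,0,0,0]]]'

```text
t: 16.07
eef_pos: [0.5026, -0.1954, 0.2572]
orientation: [0.657, 0.754, 0.0, 0.0]
force: [-2.6, 0.8, 9.0]
grip_width: 0.484
finger_force: 15.0
```

drive_tool --deltas '[[[0,0,0,0],[0,0,0,0],[0,0,0,0],[0,0,0,0],[0,0,-0.3,0],[0,0,-0.7,0],[0,0,-0.8,-0.9],[0,0,-0.8,-0.9],[0,0,-0.5,-0.9],[0,0,-0.2,-0.9],[0,0,0,-0.8]]]' --fingers 60

```text
t: 16.98
eef_pos: [0.5029, -0.1955, 0.3578]
orientation: [0.499, 0.867, 0.001, 0.002]
force: [0.3, 0.9, 0.4]
grip_width: 0.691
finger_force: 0.0
```

```bash
python3 -c "
from h import *
f=dict(np.load('w1.npz'))
print(wat(f,(388/1.5,125/1.5),.122))
plan((.489,-.0945,.19,30),(.489,-.0945,.0745,30))"
```

```text
[ 0.4902 -0.0954]
grasp [ 0.5029 -0.1955  0.1938] yaw 30.1 joints [-0.18  0.33  0.59  1.94 -0.22  0.94  1.04] t 17.0
turn 0.02 then tool shift [3.15 1.28 0.13]
turn 0.0 then tool shift [0.   0.   3.85]
```

drive_tool --deltas '[[[0.4,0.2,0,0],[0.7,0.3,0,0],[0.7,0.3,0,0],[0.7,0.3,0,0],[0.4,0.2,0.1,0],[0.2,0,0,0],[0,0,0,0],[0,0,0,0],[0,0,0,0]]]'

```text
t: 17.73
eef_pos: [0.4899, -0.0962, 0.3526]
orientation: [0.501, 0.865, -0.0, 0.0]
force: [0.4, -0.3, 0.1]
grip_width: 0.688
finger_force: 0.0
```

```bash
python3 -c "
from h import *
plan((.490,-.095,.19,30),(.490,-.095,.075,30))"
```

```text
grasp [ 0.4899 -0.0962  0.1886] yaw 29.8 joints [-0.36  0.26  0.57  2.03 -0.18  0.9   0.82] t 17.7
turn -0.04 then tool shift [ 0.03  0.02 -0.05]
turn 0.0 then tool shift [0.   0.   3.83]
```

drive_tool --deltas '[[[0,0,0.5,0],[0,0,0.6,0],[0,0,0.6,0],[0,0,0.6,0],[0,0,0.6,0],[0,0,0.4,0],[0,0,0.3,0],[0,0,0.1,0],[0,0,0,0],[0,0,0,0],[0,0,0,0]]]'

```text
t: 18.65
eef_pos: [0.4903, -0.0953, 0.242]
orientation: [0.501, 0.866, 0.0, 0.001]
force: [-0.6, -0.4, -0.7]
grip_width: 0.693
finger_force: 0.0
```

drive_tool --deltas '[[[0,0,0.1,0],[0,0,0,0],[0,0,0,0]]]'

```text
t: 18.9
eef_pos: [0.49, -0.0948, 0.2384]
orientation: [0.501, 0.866, 0.0, 0.0]
force: [0.9, 0.5, -0.1]
grip_width: 0.69
finger_force: 0.0
```

drive_tool --deltas '[[[0,0,0,0],[0,0,0,0],[0,0,0,0],[0,0,0,0],[0,0,0,0],[0,0,0,0]]]' --fingers 22 --squeeze 20

```text
t: 19.4
eef_pos: [0.49, -0.0949, 0.2382]
orientation: [0.501, 0.866, 0.0, 0.0]
force: [0.2, -0.2, -0.4]
grip_width: 0.454
finger_force: 19.9
```

The width reads about 40 mm, so the pads are on the shoulder. I'll open, go slightly lower and watch the force.

drive_tool --deltas '[[[0,0,0,0],[0,0,0,0],[0,0,0,0],[0,0,0.04,0],[0,0,0.04,0],[0,0,0,0],[0,0,0,0]]]' --fingers 60

```text
t: 19.98
eef_pos: [0.4899, -0.0949, 0.2356]
orientation: [0.501, 0.866, -0.0, -0.0]
force: [0.3, -0.2, -0.4]
grip_width: 0.691
finger_force: 0.0
```

drive_tool --deltas '[[[0,0,0,0],[0,0,0,0],[0,0,0,0],[0,0,0,0],[0,0,0,0],[0,0,0,0]]]' --fingers 22 --squeeze 20

```text
t: 20.48
eef_pos: [0.49, -0.0949, 0.2359]
orientation: [0.501, 0.866, 0.0, 0.0]
force: [0.3, -0.9, -0.5]
grip_width: 0.45
finger_force: 19.7
```

drive_tool --deltas '[[[0,0,0,0],[0,0,0,0],[0,0,0,0],[0,0,0.04,0],[0,0,0.04,0],[0,0,0,0],[0,0,0,0]]]' --fingers 60

```text
t: 21.07
eef_pos: [0.4899, -0.0949, 0.2333]
orientation: [0.501, 0.866, -0.0, -0.0]
force: [1.0, -0.7, 0.5]
grip_width: 0.686
finger_force: 0.0
```

drive_tool --deltas '[[[0,0,0.04,0],[0,0,0,0],[0,0,0,0]]]'

```text
t: 21.32
eef_pos: [0.4899, -0.0949, 0.2322]
orientation: [0.501, 0.866, 0.0, -0.0]
force: [-0.1, 0.3, -0.5]
grip_width: 0.688
finger_force: 0.0
```

drive_tool --deltas '[[[0,0,0,0],[0,0,0,0],[0,0,0,0],[0,0,0,0],[0,0,0,0],[0,0,0,0]]]' --fingers 22 --squeeze 20

```text
t: 21.82
eef_pos: [0.49, -0.0949, 0.2322]
orientation: [0.501, 0.866, 0.0, 0.0]
force: [1.0, 0.2, -0.2]
grip_width: 0.448
finger_force: 20.0
```

The pads still meet the shoulder, but the grip is steady. I'll lift a little and look.

drive_tool --deltas '[[[0,0,-0.2,0],[0,0,-0.4,0],[0,0,-0.5,0],[0,0,-0.5,0],[0,0,-0.4,0],[0,0,0,0],[0,0,0,0]]]'

```text
t: 22.4
eef_pos: [0.4899, -0.0949, 0.2926]
orientation: [0.501, 0.866, 0.0, 0.0]
force: [0.2, -0.2, -1.9]
grip_width: 0.449
finger_force: 20.0
```

Run:
```python
from h import *
from bench import imaging
plan((.5185,.126,.2,30))
f=imaging.grab_frame("scene")["color"]; g=imaging.grab_frame("wrist")["color"]
a=cv2.resize(f[70:230,230:390],(520,520),interpolation=cv2.INTER_CUBIC); b=cv2.resize(g[120:300,150:360],(280,240))
im=np.zeros((520,800,3),np.uint8); im[:,:520]=a; im[:240,520:]=b; cv2.imwrite("pics/lift.png",im)
```

```text
grasp [ 0.4899 -0.0949  0.1286] yaw 29.9 joints [-0.32  0.35  0.53  2.08 -0.25  0.77  0.89] t 22.4
turn -0.02 then tool shift [ 5.9   4.51 -2.38]
```

View pics/lift.png

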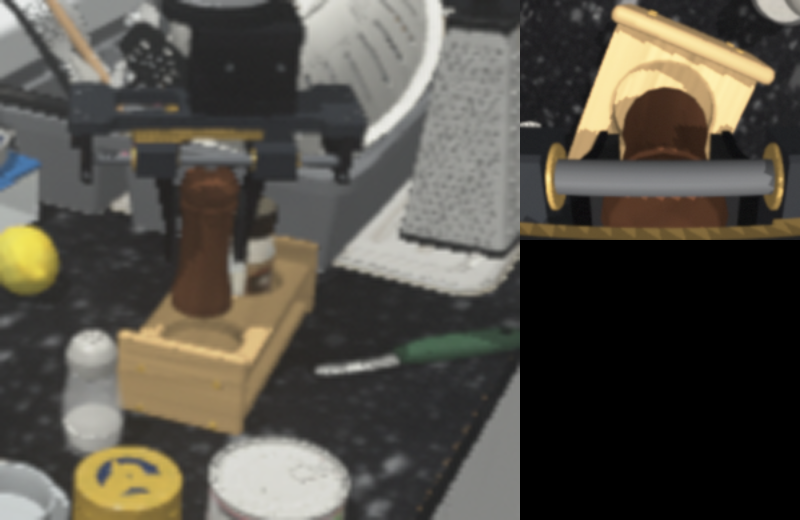

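The mill hangs upright in the grip (crop 205,240) and is clear of the rack, and the parked salt stands at (93,390). To clear the loop and the big jar I'll turn to yaw 15.

drive_tool --deltas '[[[0,0,-0.4,1],[0,0,-0.6,1],[0,0,-0.6,1],[0,0,-0.4,0],[0,0,-0.1,0],[0,0,0,0]]]'

```text
t: 23.0
eef_pos: [0.4899, -0.0948, 0.3551]
orientation: [0.609, 0.793, 0.0, 0.0]
force: [0.2, 0.3, -1.5]
grip_width: 0.451
finger_force: 20.0
```

```bash
python3 -c "
from h import *
plan((.5185,.126,.195,15),(.5185,.126,.0685,15))"
```

```text
grasp [ 0.4899 -0.0948  0.1911] yaw 14.9 joints [-0.43  0.27  0.64  2.03 -0.2   0.91  0.58] t 23.0
turn -0.01 then tool shift [ 6.86  2.82 -0.13]
turn 0.0 then tool shift [0.   0.   4.22]
```

drive_tool --deltas '[[[0.4,0.2,0,0],[0.7,0.3,0,0],[0.8,0.3,0,0],[0.8,0.3,0,0],[0.8,0.3,0,0],[0.8,0.3,0,0],[0.8,0.4,0,0],[0.8,0.3,0,0],[0.6,0.3,0,0],[0.3,0.1,0,0],[0,0,0,0],[0,0,0,0]]]'

```text
t: 24.0
eef_pos: [0.5182, 0.1231, 0.3542]
orientation: [0.609, 0.793, -0.001, -0.0]
force: [0.2, 0.3, -1.2]
grip_width: 0.452
finger_force: 20.0
```

Run:
```python
from h import *
from bench import imaging
plan((.5185,.126,.0685,15))
f=imaging.grab_frame("wrist"); im=f["color"].copy()
for p in ((.5185,.126,.034),(.5045,.225,.108)):
    u=wproj(f,p); print(p,u); cv2.drawMarker(im,tuple(int(v) for v in u),(0,0,255),0,12,1)
cv2.imwrite("pics/w4.png",cv2.resize(im[40:270,130:380],None,fx=2.4,fy=2.4,interpolation=cv2.INTER_CUBIC))
```

```text
grasp [0.5182 0.1231 0.1902] yaw 14.9 joints [-0.75  0.32  0.55  1.95 -0.2   0.93  0.15] t 24.0
turn -0.02 then tool shift [0.09 0.03 4.06]
(0.5185, 0.126, 0.034) [260.2 181. ]
(0.5045, 0.225, 0.108) [276.7  72.8]
```

View pics/w4.png

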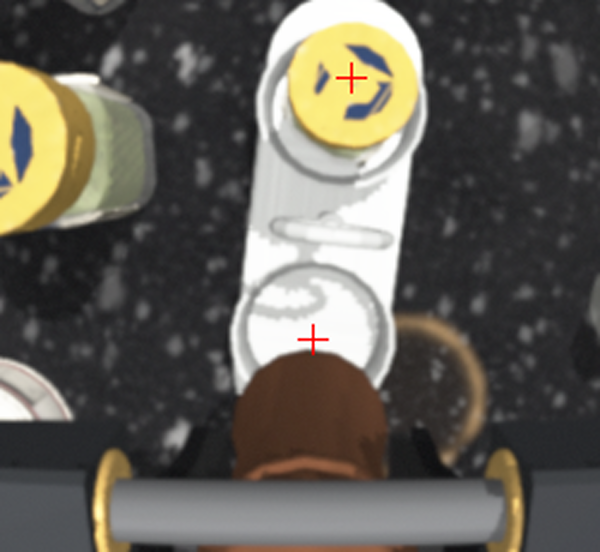

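The empty cup's ring is centred at about (318,335) in the crop, next to my mark at (313,339). I'll shift slightly and lower the mill.

drive_tool --deltas '[[[0.1,0.1,0.4,0],[0,0,0.5,0],[0,0,0.6,0],[0,0,0.6,0],[0,0,0.5,0],[0,0,0.4,0],[0,0,0.3,0],[0,0,0.2,0],[0,0,0.15,0],[0,0,0.1,0],[0,0,0,0],[0,0,0,0]]]'

```text
t: 25.05
eef_pos: [0.521, 0.1275, 0.2431]
orientation: [0.609, 0.793, 0.0, 0.0]
force: [-0.8, -0.2, -1.1]
grip_width: 0.452
finger_force: 20.0
```

drive_tool --deltas '[[[0,0,0.1,0],[0,0,0.1,0],[0,0,0.05,0],[0,0,0.03,0],[0,0,0,0]]]'

```text
t: 25.47
eef_pos: [0.5207, 0.1275, 0.2341]
orientation: [0.609, 0.793, -0.0, -0.0]
force: [0.2, -0.1, -1.2]
grip_width: 0.446
finger_force: 20.0
```

drive_tool --deltas '[[[0,0,0.04,0],[0,0,0.03,0],[0,0,0,0],[0,0,0,0]]]'

```text
t: 25.8
eef_pos: [0.5208, 0.1275, 0.2323]
orientation: [0.609, 0.793, 0.0, 0.0]
force: [1.2, 0.1, -1.8]
grip_width: 0.45
finger_force: 20.0
```

drive_tool --deltas '[[[0,0,0.04,0],[0,0,0.03,0],[0,0,0,0],[0,0,0,0]]]'

```text
t: 26.13
eef_pos: [0.5213, 0.1274, 0.2319]
orientation: [0.609, 0.793, 0.001, -0.0]
force: [-4.1, -0.7, 13.4]
grip_width: 0.448
finger_force: 20.0
```

drive_tool --deltas '[[[0,0,-0.03,0],[0,0,0,0],[0,0,0,0],[0,0,0,0],[0,0,0,0],[0,0,-0.3,0],[0,0,-0.6,0],[0,0,-0.8,0],[0,0,-0.9,0],[0,0,-0.9,0],[0,0,-0.5,0.8],[0,0,-0.2,0.7]]]' --fingers 60

```text
t: 27.13
eef_pos: [0.5215, 0.1271, 0.3604]
orientation: [0.661, 0.75, 0.003, 0.001]
force: [0.8, 0.8, -0.4]
grip_width: 0.689
finger_force: 0.0
```

```bash
python3 -c "
from h import *
f=dict(np.load('w2.npz'));print(wat(f,(394/1.5,115/1.5),.108))
plan((.5045,.2225,.20,7.5),(.5045,.2225,.093,7.5))"
```

```text
[0.5056 0.2227]
grasp [0.5215 0.1271 0.1964] yaw 7.2 joints [-0.79  0.32  0.58  1.94 -0.22  0.94  0.03] t 27.1
turn -0.06 then tool shift [ 3.23 -0.15 -0.12]
turn 0.0 then tool shift [0.   0.   3.57]
```

drive_tool --deltas '[[[0.4,0,0,0],[0.7,0,0,0],[0.8,0,0,0],[0.7,-0.1,0,0],[0.4,0,0,0],[0.2,0,0.2,0],[0,0,0,0],[0,0,0,0]]]'

```text
t: 27.8
eef_pos: [0.5053, 0.2216, 0.3502]
orientation: [0.66, 0.751, -0.001, 0.0]
force: [0.1, -0.2, -0.7]
grip_width: 0.689
finger_force: 0.0
```

```bash
python3 -c "
from h import *
plan((.505,.2226,.093,7.5))"
```

```text
grasp [0.5053 0.2216 0.1862] yaw 7.4 joints [-0.92  0.35  0.55  1.91 -0.22  0.94 -0.14] t 27.8
turn -0.02 then tool shift [ 0.03 -0.01  3.11]
```

drive_tool --deltas '[[[0,0,0.5,0],[0,0,0.6,0],[0,0,0.6,0],[0,0,0.6,0],[0,0,0.4,0],[0,0,0.3,0],[0,0,0,0],[0,0,0,0]]]'

```text
t: 28.47
eef_pos: [0.5057, 0.2218, 0.2611]
orientation: [0.66, 0.751, -0.0, 0.0]
force: [-0.5, -0.3, 0.7]
grip_width: 0.689
finger_force: 0.0
```

drive_tool --deltas '[[[0,0,0,0],[0,0,0,0],[0,0,0,0],[0,0,0,0],[0,0,0,0],[0,0,0,0]]]' --fingers 25 --squeeze 15

```text
t: 28.97
eef_pos: [0.5056, 0.2223, 0.2616]
orientation: [0.66, 0.751, 0.0, 0.0]
force: [-0.9, 0.0, 4.8]
grip_width: 0.497
finger_force: 15.1
```

drive_tool --deltas '[[[0,0,-0.3,0],[0,0,-0.6,0],[0,0,-0.6,0],[0,0,-0.6,0],[0,0,-0.6,0],[0,0,-0.6,0],[0,0,-0.6,0],[0,0,-0.5,0],[0,0,-0.2,0],[0,0,0,0]]]'

```text
t: 29.8
eef_pos: [0.5056, 0.2222, 0.4006]
orientation: [0.66, 0.751, 0.002, 0.0]
force: [-0.0, -0.1, -1.8]
grip_width: 0.5
finger_force: 14.4
```

```bash
python3 -c "
from h import *
plan((.4895,-.0945,.228,7.5),(.4895,-.0945,.093,7.5))"
```

```text
grasp [0.5056 0.2222 0.2366] yaw 7.4 joints [-0.95  0.3   0.57  1.86 -0.18  1.04 -0.17] t 29.8
turn -0.02 then tool shift [-10.4   -1.91   0.29]
turn 0.0 then tool shift [0.  0.  4.5]
```

drive_tool --deltas '[[[-0.4,-0.1,0,0],[-0.7,-0.1,0,0],[-0.9,-0.2,0,0],[-0.9,-0.2,0,0],[-0.9,-0.2,0,0],[-0.9,-0.2,0,0],[-0.9,-0.2,0,0],[-0.9,-0.2,0,0],[-0.9,-0.2,0,0],[-0.9,-0.1,0,0],[-0.9,-0.1,0,0],[-0.7,-0.1,0,0]]]'

```text
t: 30.8
eef_pos: [0.4857, -0.0825, 0.3979]
orientation: [0.661, 0.75, -0.001, -0.001]
force: [1.1, -0.6, -0.8]
grip_width: 0.501
finger_force: 14.4
```

drive_tool --deltas '[[[-0.4,0,0,0],[-0.1,0,0,0],[0,0,0.4,0],[0,0,0.6,0],[0,0,0.5,0],[0,0,0.3,0],[0,0,0,0],[0,0,0,0]]]'

```text
t: 31.47
eef_pos: [0.4889, -0.0942, 0.3445]
orientation: [0.66, 0.751, -0.001, -0.001]
force: [0.9, -0.9, -1.3]
grip_width: 0.501
finger_force: 14.4
```

Run:
```python
from h import *
from bench import imaging
plan((.4895,-.0945,.094,7.5))
f=imaging.grab_frame("wrist"); im=f["color"].copy()
for p in ((.4895,-.0945,.046),):
    u=wproj(f,p); print(p,u); cv2.drawMarker(im,tuple(int(v) for v in u),(0,0,255),0,12,1)
a=cv2.resize(im[50:270,130:380],None,fx=1.8,fy=1.8,interpolation=cv2.INTER_CUBIC)
s=imaging.grab_frame("scene")["color"]; b=cv2.resize(s[100:300,170:330],(320,400),interpolation=cv2.INTER_CUBIC)
o=np.zeros((400,780,3),np.uint8); o[:396,:450]=a; o[:,455:775]=b; cv2.imwrite("pics/w5.png",o)
```

```text
grasp [ 0.4889 -0.0942  0.1805] yaw 7.4 joints [-0.48  0.29  0.71  2.04 -0.24  0.89  0.49] t 31.5
turn -0.01 then tool shift [-0.01  0.02  2.88]
(0.4895, -0.0945, 0.046) [259.6 189.1]
```

View pics/w5.png

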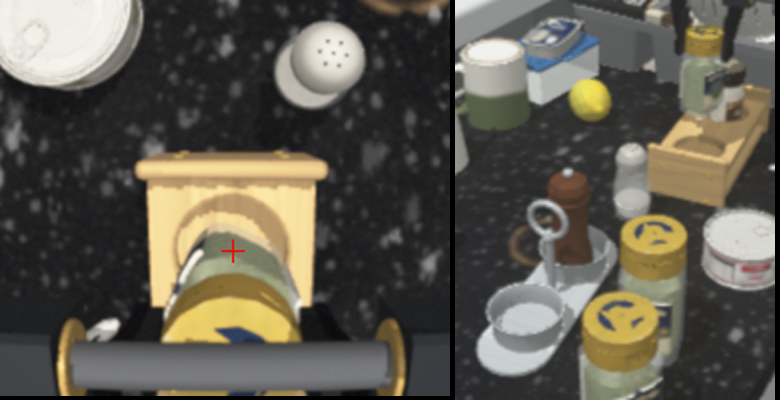

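The mill stands in the cup, the yellow jar is over the hole (crop 232,245) and everything is upright. Lowering.

drive_tool --deltas '[[[0,0,0.4,0],[0,0,0.5,0],[0,0,0.5,0],[0,0,0.4,0],[0,0,0.3,0],[0,0,0.2,0],[0,0,0.15,0],[0,0,0.05,0],[0,0,0,0],[0,0,0,0]]]'

```text
t: 32.4
eef_pos: [0.4894, -0.0946, 0.2705]
orientation: [0.66, 0.751, 0.0, 0.0]
force: [0.1, 0.3, -0.5]
grip_width: 0.498
finger_force: 14.4
```

drive_tool --deltas '[[[0,0,0.05,0],[0,0,0.05,0],[0,0,0.04,0],[0,0,0,0]]]'

```text
t: 32.73
eef_pos: [0.489, -0.0944, 0.2657]
orientation: [0.66, 0.751, -0.0, -0.0]
force: [-0.0, -0.5, -1.5]
grip_width: 0.5
finger_force: 14.4
```

drive_tool --deltas '[[[0,0,0.05,0],[0,0,0.05,0],[0,0,0.04,0],[0,0,0,0]]]'

```text
t: 33.07
eef_pos: [0.4892, -0.0945, 0.2617]
orientation: [0.66, 0.751, 0.0, -0.0]
force: [-0.4, -0.6, 1.9]
grip_width: 0.5
finger_force: 14.7
```

Touching; I'll nudge down, release, rise and go to the salt.

drive_tool --deltas '[[[0,0,0.02,0],[0,0,0,0],[0,0,0,0]]]'

```text
t: 33.32
eef_pos: [0.4892, -0.0946, 0.2616]
orientation: [0.66, 0.751, 0.0, -0.0]
force: [-2.1, 1.0, 6.9]
grip_width: 0.503
finger_force: 15.4
```

drive_tool --deltas '[[[0,0,0,0],[0,0,0,0],[0,0,0,0],[0,0,0,0],[0,0,-0.3,0],[0,0,-0.6,0],[0,0,-0.8,0],[0,0,-0.7,0],[0,0,-0.4,0],[0,0,0,0]]]' --fingers 60

```text
t: 34.15
eef_pos: [0.49, -0.095, 0.348]
orientation: [0.66, 0.751, 0.002, 0.002]
force: [0.6, -0.5, 0.0]
grip_width: 0.688
finger_force: 0.0
```

```bash
python3 -c "
from h import *
plan((.521,.0105,.175,7.5),(.521,.0105,.0765,7.5))"
```

```text
grasp [ 0.49  -0.095  0.184] yaw 7.4 joints [-0.48  0.29  0.72  2.04 -0.24  0.89  0.49] t 34.1
turn -0.02 then tool shift [3.35 1.48 0.3 ]
turn 0.0 then tool shift [0.   0.   3.28]
```

drive_tool --deltas '[[[0.4,0.2,0.1,0],[0.7,0.3,0.1,0],[0.8,0.3,0.1,0],[0.7,0.3,0,0],[0.5,0.3,0,0],[0.2,0.1,0,0],[0,0,0,0],[0,0,0,0]]]'

```text
t: 34.82
eef_pos: [0.5206, 0.0095, 0.3352]
orientation: [0.66, 0.751, -0.001, -0.0]
force: [0.1, -0.3, -0.3]
grip_width: 0.689
finger_force: 0.0
```

```bash
python3 -c "
from h import *
plan((.521,.0105,.076,7.5))"
```

```text
grasp [0.5206 0.0095 0.1712] yaw 7.4 joints [-0.64  0.34  0.67  2.   -0.27  0.89  0.31] t 34.8
turn -0.02 then tool shift [0.03 0.02 3.17]
```

drive_tool --deltas '[[[0,0,0.5,0],[0,0,0.6,0],[0,0,0.6,0],[0,0,0.6,0],[0,0,0.5,0],[0,0,0.3,0],[0,0,0.05,0],[0,0,0,0],[0,0,0,0]]]'

```text
t: 35.57
eef_pos: [0.5212, 0.0089, 0.2421]
orientation: [0.66, 0.751, 0.0, 0.0]
force: [0.4, 0.1, 0.2]
grip_width: 0.688
finger_force: 0.0
```

drive_tool --deltas '[[[0,0,0,0],[0,0,0,0],[0,0,0,0],[0,0,0,0],[0,0,0,0],[0,0,0,0]]]' --fingers 20 --squeeze 15

```text
t: 36.07
eef_pos: [0.521, 0.0096, 0.2417]
orientation: [0.66, 0.751, 0.0, -0.0]
force: [0.1, 0.2, 2.3]
grip_width: 0.382
finger_force: 15.0
```

drive_tool --deltas '[[[0,0,-0.3,0],[0,0,-0.6,0],[0,0,-0.6,0],[0,0,-0.6,0],[0,0,-0.6,0],[0,0,-0.6,0],[0,0,-0.6,0],[0,0,-0.6,0],[0,0,-0.4,0],[0,0,-0.2,0],[0,0,0,0]]]'

```text
t: 36.98
eef_pos: [0.5211, 0.0093, 0.396]
orientation: [0.66, 0.751, 0.001, 0.001]
force: [-0.5, 1.3, -1.8]
grip_width: 0.381
finger_force: 14.9
```

```bash
python3 -c "
from h import *
plan((.5045,.225,.227,7.5),(.5045,.225,.088,7.5))"
```

```text
grasp [0.5211 0.0093 0.232 ] yaw 7.4 joints [-0.68  0.26  0.71  1.94 -0.2   1.01  0.24] t 37.0
turn -0.02 then tool shift [7.2  0.39 0.17]
turn 0.0 then tool shift [0.   0.   4.63]
```

drive_tool --deltas '[[[0.4,0,0,0],[0.7,0,0,0],[0.9,0.1,0,0],[0.9,0.1,0,0],[0.9,0.1,0,0],[0.9,0.1,0,0],[0.9,0,0,0],[0.8,0,0,0],[0.5,0,0,0],[0.3,0,0,0],[0,0,0,0]]]'

```text
t: 37.9
eef_pos: [0.5045, 0.227, 0.3938]
orientation: [0.659, 0.752, -0.001, -0.0]
force: [0.4, 0.4, -0.7]
grip_width: 0.379
finger_force: 14.9
```

drive_tool --deltas '[[[0,0,0.4,0],[0,0,0.6,0],[0,0,0.5,0],[0,0,0.3,0],[0,0,0,0],[0,0,0,0]]]'

```text
t: 38.4
eef_pos: [0.5053, 0.224, 0.3401]
orientation: [0.661, 0.751, -0.001, 0.0]
force: [-0.6, 0.4, -0.7]
grip_width: 0.381
finger_force: 14.9
```

Run:
```python
from h import *
from bench import imaging
plan((.5045,.225,.0897,7.5))
f=imaging.grab_frame("wrist"); im=f["color"].copy()
for p in ((.5045,.225,.034),):
    u=wproj(f,p); print(p,u); cv2.drawMarker(im,tuple(int(v) for v in u),(0,0,255),0,12,1)
cv2.imwrite("pics/w6.png",cv2.resize(im[50:270,130:380],None,fx=2,fy=2,interpolation=cv2.INTER_CUBIC))
```

```text
grasp [0.5053 0.224  0.1761] yaw 7.3 joints [-0.96  0.38  0.59  1.92 -0.26  0.92 -0.11] t 38.4
turn -0.04 then tool shift [ 0.04 -0.02  2.88]
(0.5045, 0.225, 0.034) [258.2 185.6]
```

View pics/w6.png

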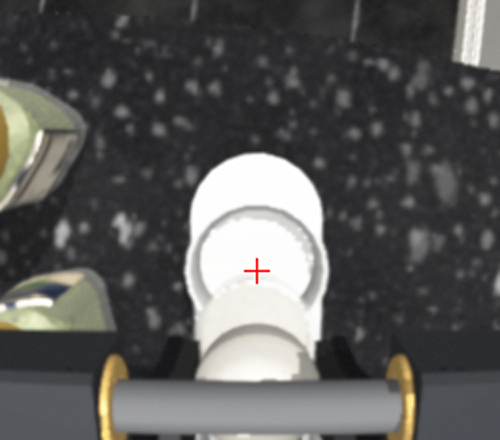

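The cup ring is centred at about (257,271) in the crop, on the mark, and the salt is in line with it. Lowering.

drive_tool --deltas '[[[0,0,0.4,0],[0,0,0.5,0],[0,0,0.5,0],[0,0,0.4,0],[0,0,0.3,0],[0,0,0.3,0],[0,0,0.2,0],[0,0,0.05,0],[0,0,0,0],[0,0,0,0]]]'

```text
t: 39.28
eef_pos: [0.5053, 0.2253, 0.2614]
orientation: [0.66, 0.751, 0.0, 0.0]
force: [-0.9, -0.2, -0.8]
grip_width: 0.383
finger_force: 14.9
```

drive_tool --deltas '[[[0,0,0.05,0],[0,0,0.05,0],[0,0,0.05,0],[0,0,0,0]]]'

```text
t: 39.62
eef_pos: [0.5049, 0.2253, 0.2564]
orientation: [0.66, 0.751, -0.0, -0.0]
force: [-0.6, 0.0, -1.5]
grip_width: 0.38
finger_force: 14.9
```

drive_tool --deltas '[[[0,0,0.05,0],[0,0,0.05,0],[0,0,0.01,0],[0,0,0,0]]]'

```text
t: 39.95
eef_pos: [0.5051, 0.2253, 0.2537]
orientation: [0.66, 0.751, 0.0, -0.0]
force: [-0.8, -0.3, 3.0]
grip_width: 0.382
finger_force: 15.0
```

drive_tool --deltas '[[[0,0,0.02,0],[0,0,0,0],[0,0,0,0]]]'

```text
t: 40.2
eef_pos: [0.5052, 0.2253, 0.2536]
orientation: [0.66, 0.751, 0.0, -0.0]
force: [-2.5, -0.5, 8.6]
grip_width: 0.381
finger_force: 15.1
```

drive_tool --deltas '[[[0,0,0,0],[0,0,0,0],[0,0,0,0],[0,0,0,0],[0,0,-0.3,0],[0,0,-0.6,0],[0,0,-0.9,0],[0,0,-0.9,0],[0,0,-0.9,0],[0,0,-0.9,0],[0,0,-0.5,0],[0,0,0,0]]]' --fingers 60

```text
t: 41.2
eef_pos: [0.5061, 0.2251, 0.4069]
orientation: [0.66, 0.751, 0.004, 0.001]
force: [0.2, -0.2, 0.5]
grip_width: 0.693
finger_force: 0.0
```

drive_tool --deltas '[[[0.5,-0.3,-0.3,0],[0.8,-0.4,0,0],[0.9,-0.4,0,0],[0.9,-0.4,0,0],[0.9,-0.4,0,0],[0.7,-0.3,0,0],[0.4,0,0,0],[0,0,0,0],[0,0,0,0]]]'

```text
t: 41.95
eef_pos: [0.4203, 0.368, 0.4112]
orientation: [0.66, 0.751, -0.001, 0.001]
force: [0.0, -0.3, 0.6]
grip_width: 0.689
finger_force: 0.0
```

Run:
```python
from h import *
from bench import imaging,r
s=imaging.grab_frame("scene")["color"]; t=imaging.grab_frame("top")["color"]
a=cv2.resize(s[100:300,170:340],(450,530),interpolation=cv2.INTER_CUBIC); b=cv2.resize(t[120:290,135:385],(340,231),interpolation=cv2.INTER_CUBIC)
o=np.zeros((530,800,3),np.uint8); o[:,:450]=a; o[:231,455:795]=b; cv2.imwrite("pics/end.png",o); print(r.get_state()["force"])
```

```text
[ 0.24043881 -0.1627051  -0.10066406]
```

View pics/end.png

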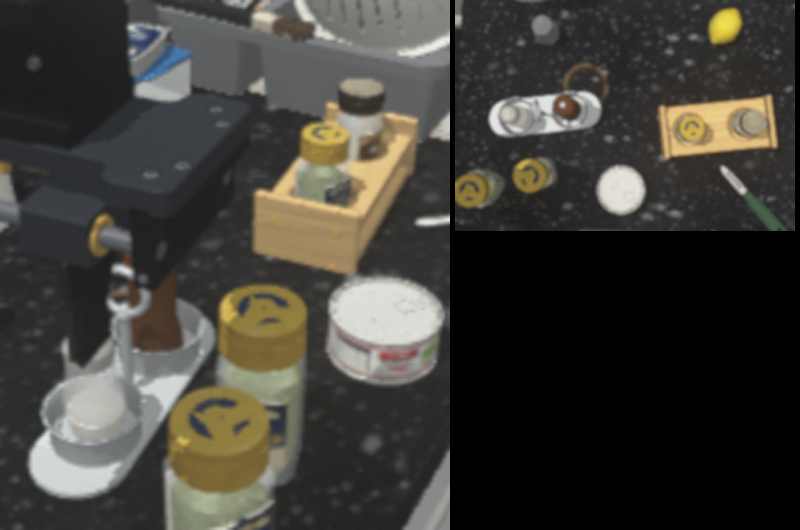

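The rack holds both jars and the mill is in its cup. The gripper hides the salt's top in this view, so I'll back off for a clear one.

drive_tool --deltas '[[[0.5,-0.4,-0.5,0],[0.8,-0.6,-0.5,0],[0.8,-0.7,-0.5,0],[0.8,-0.7,-0.3,0],[0.8,-0.6,0,0],[0.7,-0.5,0,0],[0.4,-0.3,0,0],[0,0,0,0]]]'

```text
t: 42.72
eef_pos: [0.2863, 0.4982, 0.4652]
orientation: [0.659, 0.753, -0.0, -0.0]
force: [0.2, 0.0, -0.4]
grip_width: 0.688
finger_force: 0.0
```

Run:
```python
from h import *
from bench import imaging
s=imaging.grab_frame("scene")["color"]; t=imaging.grab_frame("top")["color"]
a=cv2.resize(s[100:300,170:340],(450,530),interpolation=cv2.INTER_CUBIC); b=cv2.resize(t[180:230,150:250],(340,170),interpolation=cv2.INTER_CUBIC)
o=np.zeros((530,800,3),np.uint8); o[:,:450]=a; o[:170,455:795]=b; cv2.imwrite("pics/end2.png",o)
```

```text
(no output)
```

View pics/end2.png

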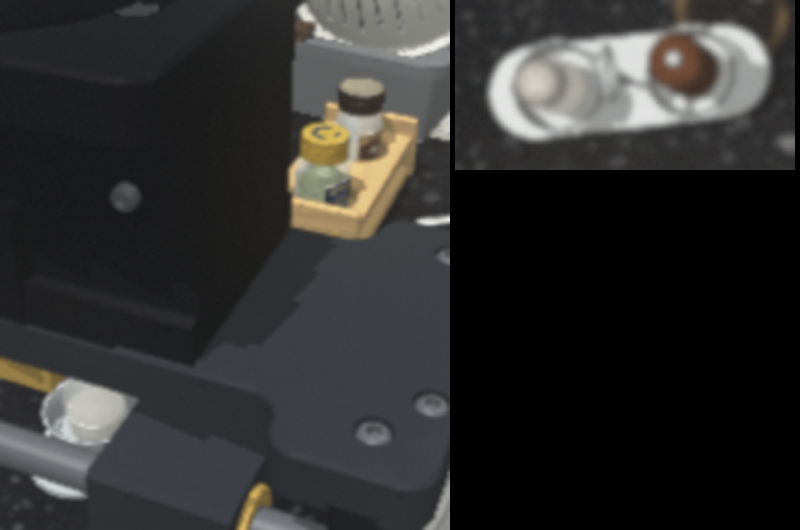

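The top view shows the salt dome at about (175,204) in full-frame pixels. At z = 0.10 that lies over its cup centre, so it is upright. The mill and both jars are in place too, so I'm handing in.

```bash
python3 -c "
from bench import r
print(r.close_job())"
```

```text
the job is handed in; nothing more can be done
None
```

I changed them over and handed the job in at about 43 s: both spice jars now stand in the rack, and salt and pepper in the cruet stand, all four upright and set right down. I left the glass, lemon and tin alone.

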